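# Square up a slack T-slot frame corner and hold it

### The arm

A 6-joint arm with a two-finger parallel gripper is mounted at the origin on the work surface. World frame = base frame: x ahead of the robot, y to its left, z up, the work surface at z = 0. Lengths are in m, angles in rad, forces in N, time in s.
With the tool pointing down it reaches from about 0.275 to 0.875 m from the base axis. Payload 12.5 kg.
Tool frame: the origin (TCP) lies midway between the tips of the shut fingers; the grasp point (between the pads) lies 19 mm behind it; z points along the fingers, y is the line along which they close (so a half turn about z gives the same grasp; the last joint's range is limited). The gripper opens to 85 mm and grips with 20 to 120 N. Pads are 22 mm wide; open, the fingers measure 114 mm over their backs; the gripper's body (76 mm by 85 mm) begins 54 mm behind the grasp point. The pads swing forward as they close: fully open they stand 13 mm farther back than shut.
Start: joints at [1.119, 0.351, 1.652, -0, 1.139, -0.085], TCP at [0.197, 0.513, 0.231] pointing down, gripper open.
Joint ranges: [-2.75, 2.75], [-0.79, 2.1], [0.01, 2.65], [-1.57, 4.71], [0.07, 3.14], [-2.87, 2.87]. Speed limits (rad/s): [2.22, 2.22, 2.79, 3.14, 3.14, 3.14].

### API

Orientations are given as a unit quaternion [x, y, z, w].
In Python, from station import bot, cams, finish_job gives the robot as it stands.
- The arm moves only by the shell command python3 -m crank 'ROWS' [FORCE]. ROWS is JSON, a list of rows, each an object of numbers: "x", "y", "z": the shift along the tool's x, y, z in m; "rx", "ry", "rz": the turn, a rotation vector about the tool's x, y, z in degrees; "gripper": the opening, from 0 (shut) to 1 (fully open). A call has 1 to 20 rows; each row is the pose to reach, as a shift and turn from the pose commanded when the call began, along the tool's axes at that moment; what a row does not reach only later rows make up. A row lasts 1/8 s, in which the tool goes at most 62.5 mm and 10.7 degrees, less where a joint would pass 70% of its speed; a pose out of reach is approached as far as the arm can. A call with a gripper value outside its range is refused whole. The fingers move at their own pace and stop on an object; FORCE is the grip in N (left out, the last holds). Time passes only in rows, so rows that repeat a pose let the fingers close. It gives the time, the measured TCP pose, the force, the opening and the grip force at its end, in the units of the state.
- bot.get_state(): the state, without advancing time (a new reading comes with each control period).
- cams.camera(name): name is "scene" or "top" or "wrist"; returns a dict with "pixels" (480x640x3 uint8, red, green, blue), "intrinsics" (3x3 intrinsics, pixels), "R" (3x3) and "t" (3): a world point X has camera coordinates R X + t. Camera axes: x right, y down, z forward; pixel columns grow to the right and rows downward; lengths in m; the calibration is good to about 2 mm. The wrist camera is an equidistant fisheye: a pixel r from the principal point sees the ray r / f radians off the axis. A picture is of the moment at which its call begins. There is no depth.
- finish_job(): hands the job in; it is judged then, once.
The state is a dict: "time_s": time; "qpos": joint angles; "joint_vel": joint speeds; "effort": joint torques, N m; "position": TCP position; "tool_rot": TCP orientation; "wrist_force": force on the tool from outside, world axes, zero at the start; "wrist_torque": the same for the moment, N m; "gripper_width": finger opening in m; "grip_force": force on a finger pad.
Only numpy, scipy, OpenCV 4.12 (cv2) and the standard library are available. Lean on these libraries where they do the work, as an engineer would, in place of code of your own. Each camera call takes 0.05 s, during which the arm holds its last target. There are 200 camera calls.

### The job

The upright of the little aluminium frame lying on the bench has slack corner bolts and leans in towards its clamped foot rail. Pick the triangular setting square up off the bench, lay it flat inside the corner against the rail and press it home so that it swings the upright out to a true right angle, with one edge of the square flush against the rail and the other flush against the upright. Finish still gripping the square and pressing it firmly against both, as if a colleague were now tightening the bolts, and leave everything else on the bench where it is.

Things in the scene. Friction and masses are not known exactly. Their poses are not given: they have to be found in the camera images.
- square: setting square: flat, loose right-angled triangle of bare aluminium plate, 8 mm thick, 0.26 kg, with a big triangular window: three strips 24 mm wide. Its two straight edges are 166 mm long, tips cut off. Origin: underside of the middle of the long sloping strip. x and y run along the straight edges towards the right angle, which lies 86.5 mm along each; the sloping strip runs along (1,-1)
- square_grip (a point): mid-thickness (4 mm up) of the middle of the square's sloping strip, the handy place to pinch it: 24 mm across the strip, one finger inside the window (76 mm deep here, towards the right angle), the other outside
- square_corner (a point): outer right-angle corner point of the setting square, at half its thickness (4 mm)
- rail: foot rail: 30 x 30 mm aluminium T-slot profile clamped immovably on the bench by straps on its far side. Origin: on the bench at the frame's inside corner. Face for the square: plane through the origin square to x, running 240 mm along -y; x points into the rail, y to the upright's side. Top at 30 mm (joining plate and screws at the corner to 38 mm, strap studs behind the rail to 51 mm)
- corner (a point): the inside corner of the frame when true, 4 mm above the bench: where the square's corner point belongs
- upright: upright: 30 x 30 mm profile flat on the bench, swinging stiffly (0.35 N m) about its origin, the pivot, 15 mm in -x and 15 mm in +y from the rail's origin. Runs 271 mm along its -x; face for the square 15 mm from the pivot on its -y side. Square when its x is parallel to the rail's x; starts 0.05 to 0.14 rad anticlockwise from above, free end leaning in; can go 0.08 rad past square; stays where left
- hex_key: L-shaped dark hex key of 6 mm bar, 90 x 30 mm, lying flat on the bench; a bystander, to be left alone. Origin: its underside
- tee_driver: T-handle hex driver lying flat beyond the end of the rail: 150 mm blade, black 85 mm handle 18 mm high; a bystander, to be left alone. Origin: its underside
- caliper: digital caliper lying flat beside the outside of the upright, 200 mm long, 13 mm high; a bystander, to be left alone. Origin: its underside
- fastener_tub: open grey tub of screws and nuts, 75 x 95 x 32 mm; a bystander, to be left alone. Origin: its underside
- offcut: 75 mm offcut of the same 30 x 30 mm profile, lying near the robot; a bystander, to be left alone. Origin: its underside
- solvent_bottle: amber glass bottle with orange cap, 66 mm diameter, 150 mm high; a bystander, to be left alone. Origin: its underside
There are look-alikes about, which are no part of the job. There is more than one size of the square; the job needs the larger.

How it is judged:
By the outcome, as a careful person would: the job done as asked, in the order asked, and still so for the second after the job is handed in, while the arm keeps its last pose, push and grip.
It also fails if it takes over 45 s, if anything falls off the work surface, if the arm or the gripper's body presses on something with over 40 N, if the wrist force passes 120 N, or if a joint passes its speed limit or range.

## Working session

There is one attempt and no reset: what is moved stays moved. The work goes in short steps, Python scripts to look and compute and a shell command to move; the robot and the scene stay as the last step left them, time stands still between calls to the robot, and variables do not carry over. Pictures are saved under pics/ and viewed, at most 10 in all, crops included, and the job is handed in when it is done.

```bash
mkdir -p pics
python3 - <<'E'
from station import bot,cams
import cv2,numpy as np
for n in ("top","scene"):
    c=cams.camera(n); cv2.imwrite(f"pics/{n}0.png",c["pixels"][:,:,::-1]); print(n,c["intrinsics"],c["R"],c["t"])
s=bot.get_state();print(s["position"],s["tool_rot"],s["gripper_width"],s["time_s"])
E
```

```text
top [[468.96620934   0.         312.78509735]
 [  0.         468.96620934 244.2710507 ]
 [  0.           0.           1.        ]] [[ 0.0247165  -0.99929685 -0.02819392]
 [-0.99558548 -0.0220507  -0.09123219]
 [ 0.09054635  0.03032439 -0.99543045]] [-0.00533378  0.55459996  1.0478434 ]
scene [[435.42591861   0.         321.27168722]
 [  0.         435.42591861 244.78678   ]
 [  0.           0.           1.        ]] [[-0.48295043  0.87559925  0.00921044]
 [ 0.64735509  0.3641023  -0.66959757]
 [-0.58965267 -0.31742001 -0.742667  ]] [ 0.260113   -0.31758749  1.31193875]
[0.19709672 0.51314331 0.23081232] [ 1.82366168e-01  9.83230538e-01 -5.22275762e-04 -1.30077568e-04] 0.08528309850161142 0.1
```

View pics/top0.png

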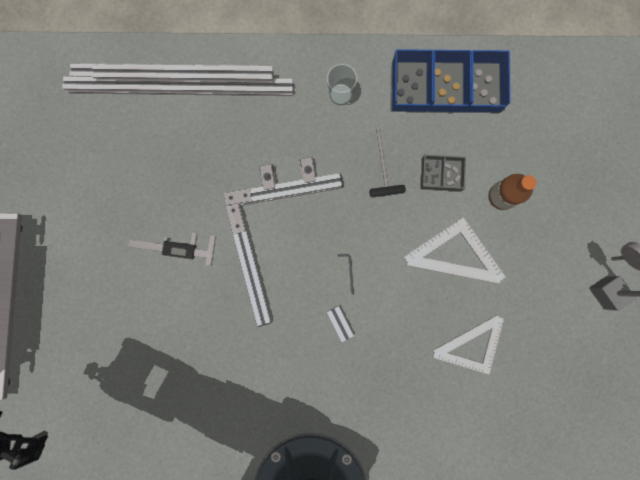

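View pics/scene0.png

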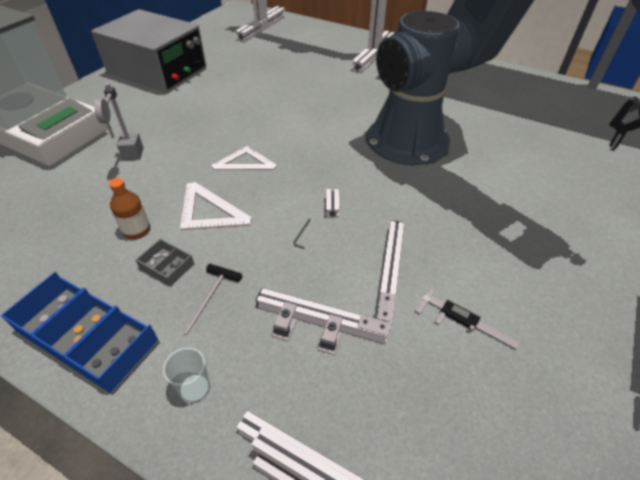

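The top view shows two triangles: A at about (460,252) with its right angle at (463,221), and B at about (475,345). A is the larger, so it should be the 166 mm square. The frame's inside corner is near (246,207), with the rail running right to (341,182) and the upright running down to (264,325). I'll measure the triangles and look at an enlarged crop.

```bash
cat > h.py <<'E'
import numpy as np,cv2
from station import bot,cams
def ray(c,uv,z):
    uv=np.atleast_2d(np.float64(uv)); d=np.c_[uv,np.ones(len(uv))]@np.linalg.inv(c["intrinsics"]).T@c["R"]
    C=-c["R"].T@c["t"]; return (C+d*((z-C[2])/d[:,2:]))[:,:2]
def proj(c,X):
    p=(np.atleast_2d(X)@c["R"].T+c["t"])@c["intrinsics"].T; return p[:,:2]/p[:,2:]
def line(P):
    vx,vy,x,y=cv2.fitLine(np.float32(P),cv2.DIST_HUBER,0,1e-4,1e-4).ravel(); return np.array([x,y]),np.array([vx,vy])
def meet(a,b):
    t=np.linalg.solve(np.c_[a[1],-b[1]],b[0]-a[0]); return a[0]+t[0]*a[1]
E
python3 - <<'E'
from h import *
c=cams.camera("top"); im=c["pixels"]; g=im.min(2); hs=im.max(2).astype(int)-im.min(2)
print("C",-c["R"].T@c["t"])
m=((g>165)).astype(np.uint8)
cs,_=cv2.findContours(m,cv2.RETR_EXTERNAL,cv2.CHAIN_APPROX_NONE)
o=cv2.cvtColor(im,cv2.COLOR_RGB2BGR)
for k in cs:
    if cv2.contourArea(cv2.convexHull(k))<150: continue
    x,y,w,h=cv2.boundingRect(k)
    if not(200<x<520 and 150<y<400): continue
    _,t=cv2.minEnclosingTriangle(k); W=ray(c,t[:,0],.008)
    print((x,y,w,h),t[:,0].round(1).tolist(),W.round(4).tolist(),[round(float(np.linalg.norm(W[i]-W[i-1])),4) for i in range(3)])
cv2.imwrite("pics/crop1.png",cv2.resize(o[165:385,215:515],None,fx=2.6,fy=2.6,interpolation=cv2.INTER_CUBIC))
print(im[230:250,252-20:252+20].min(2)[::6].tolist())
E
```

```text
C [ 0.45740511 -0.02487592  1.09350222]
(434, 316, 69, 58) [[425.29998779296875, 354.79998779296875], [488.6000061035156, 373.79998779296875], [504.8999938964844, 310.8999938964844]] [[0.3109, -0.2525], [0.273, -0.3938], [0.4139, -0.4316]] [0.2067, 0.1463, 0.1459]
(233, 233, 28, 92) [[237.39999389648438, 230.60000610351562], [230.60000610351562, 237.39999389648438], [279.3999938964844, 398.6000061035156]] [[0.5844, 0.1856], [0.568, 0.2009], [0.2041, 0.075]] [0.396, 0.0224, 0.3851]
(242, 231, 27, 92) [[242.0, 220.0], [242.0, 251.0], [286.0, 385.0]] [[0.6096, 0.1757], [0.5367, 0.1729], [0.2346, 0.061]] [0.3922, 0.073, 0.3222]
(405, 218, 100, 65) [[511.0, 285.20001220703125], [463.1000061035156, 217.3000030517578], [395.79998779296875, 262.20001220703125]] [[0.4725, -0.4461], [0.6266, -0.3385], [0.519, -0.1842]] [0.266, 0.188, 0.1881]
(251, 182, 90, 19) [[278.0, 188.0], [228.3000030517578, 204.60000610351562], [394.0, 176.0]] [[0.6874, 0.0935], [0.6456, 0.2096], [0.7211, -0.1783]] [0.2739, 0.1234, 0.3952]
[[154, 162, 162, 162, 161, 159, 157, 156, 158, 159, 161, 151, 121, 100, 90, 83, 83, 94, 124, 135, 135, 135, 137, 134, 134, 136, 136, 133, 133, 135, 136, 133, 134, 134, 135, 133, 132, 132, 133, 132], [135, 153, 179, 187, 188, 185, 142, 100, 93, 107, 166, 185, 188, 188, 182, 141, 91, 81, 81, 92, 125, 136, 135, 135, 136, 137, 135, 134, 135, 136, 135, 133, 133, 135, 134, 131, 133, 135, 135, 134], [131, 132, 140, 173, 186, 187, 189, 182, 134, 94, 92, 117, 172, 187, 188, 186, 150, 111, 87, 83, 91, 120, 132, 133, 132, 136, 135, 134, 134, 133, 130, 133, 136, 137, 135, 133, 131, 133, 133, 134], [132, 133, 131, 131, 140, 175, 187, 188, 185, 151, 108, 92, 103, 150, 180, 187, 188, 184, 138, 86, 78, 85, 110, 128, 136, 137, 134, 133, 131, 133, 134, 132, 132, 134, 136, 134, 133, 131, 132, 132]]
```

View pics/crop1.png

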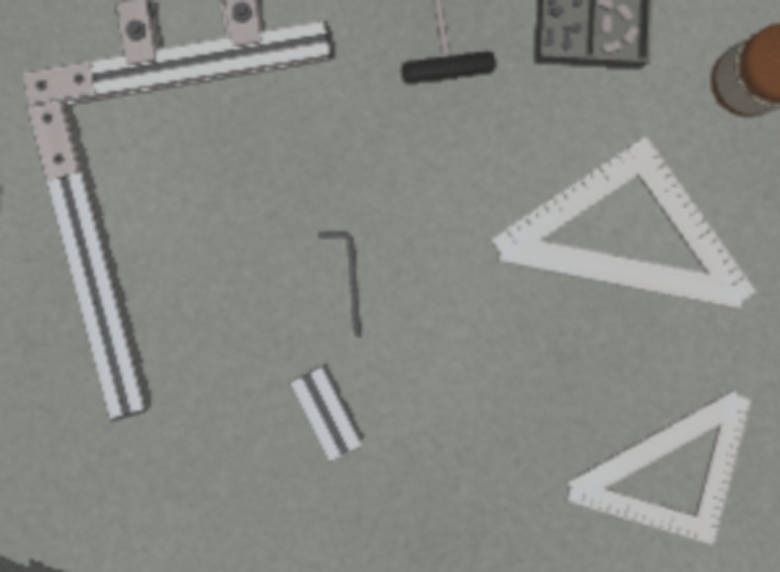

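The crop confirms that A is the job's square: its legs come out at 188 mm to the uncut tips (190 expected), against 146 mm for B. Next I'll fit the rail and upright edges.

Run:
```python
from h import *
c=cams.camera("top"); g=cv2.GaussianBlur(c["pixels"].min(2).astype(np.float32),(3,3),0)
def last(p,th):  # sub-pixel last falling crossing after the last bright peak
    i=[k for k in range(len(p)-1) if p[k]>=th>p[k+1]][-1]; return i+(p[i]-th)/(p[i]-p[i+1])
R=[];U=[]
for u in range(262,334):
    R.append((u,178+last(g[178:206,u],150)))
for v in range(242,314):
    U.append((232+last(g[v,232:272],150),v))
R=line(ray(c,R,.03));U=line(ray(c,U,.03))
xr=np.array([-R[1][1],R[1][0]]);xr*=np.sign(xr[0]);yr=np.array([-xr[1],xr[0]])
# square edges from mask contour
m=(g>163).astype(np.uint8); ks,_=cv2.findContours(m,cv2.RETR_EXTERNAL,cv2.CHAIN_APPROX_NONE)
k=[k for k in ks if cv2.boundingRect(k)[0]>395 and 210<cv2.boundingRect(k)[1]<225 and cv2.contourArea(cv2.convexHull(k))>1000][0]
t=cv2.minEnclosingTriangle(k)[1][:,0]; t=t[np.argsort(t[:,1])]; P=k[:,0].astype(float)
L=[]
for a,b in ((t[0],t[1]),(t[0],t[2]),(t[1],t[2])):
    d=(b-a)/np.linalg.norm(b-a); s=(P-a)@d; n=abs((P-a)@[-d[1],d[0]]); w=np.linalg.norm(b-a)
    L.append(line(ray(c,P[(n<2.5)&(s>.15*w)&(s<.8*w)],.008)))
cor=meet(L[0],L[1]); e=[]
for l in L:e.append(np.degrees(np.arctan2(l[1][1],l[1][0]))%180)
print("square corner",cor,"edge deg",e)
# image-left edge runs along y, image-right edge along x
ys=L[0][1]*np.sign(L[0][1]@[.82,.572]); xs=L[1][1]*np.sign(L[1][1]@[.572,-.82]); 
yaw=(np.degrees(np.arctan2(xs[1],xs[0]))+np.degrees(np.arctan2(ys[1],ys[0]))-90)/2
yw=np.radians(yaw); org=cor-86.5e-3*(np.array([np.cos(yw)-np.sin(yw),np.sin(yw)+np.cos(yw)]))
n=np.array([-L[2][1][1],L[2][1][0]]);print("yaw",yaw,"grip",org,"hyp edge to grip",abs((org-L[2][0])@n))
ux=U[1]*np.sign(U[1][0]); lean=np.degrees(np.arctan2(ux[1],ux[0])-np.arctan2(xr[1],xr[0]))
# inside corner: pivot rotates; upright face is 15 mm from pivot, pivot lies 15mm in -x of rail face
nu=np.array([-ux[1],ux[0]])
# pivot: on line 15mm outside U, and 15mm on -x side of rail face
pv=meet((U[0]+.015*nu,ux),(R[0]-.015*xr,yr)); O=pv+.015*xr-.015*yr
print("rail yaw",np.degrees(np.arctan2(xr[1],xr[0])),"lean deg",lean,"pivot",pv,"O",O)
tgt=O-.0865*(xr+yr); print("grip target",tgt)
kx=[ray(c,p,.003)[0].round(3).tolist() for p in ((338,255),(350,255),(353,293))];print("hex",kx)
```

```text
square corner [ 0.62340397 -0.3384425 ] edge deg [np.float32(123.96149), np.float32(34.97025), np.float32(79.94976)]
yaw -55.53412810314277 grip [ 0.50313621 -0.31607809] hyp edge to grip 0.006514318886223982
rail yaw 11.105469 lean deg 5.940876 pivot [0.6283364  0.19340494] O [0.6459448  0.18157506]
grip target [0.57772577 0.08003359]
hex [[0.533, -0.051], [0.533, -0.079], [0.446, -0.087]]
```

```bash
R='x'; python3 -m crank '[{"x":-0.586,"y":-0.664,"z":0.0,"rz":79.5,"gripper":0.65},{"x":-0.586,"y":-0.664,"z":0.0,"rz":79.5,"gripper":0.65},{"x":-0.586,"y":-0.664,"z":0.0,"rz":79.5,"gripper":0.65},{"x":-0.586,"y":-0.664,"z":0.0,"rz":79.5,"gripper":0.65},{"x":-0.586,"y":-0.664,"z":0.0,"rz":79.5,"gripper":0.65},{"x":-0.586,"y":-0.664,"z":0.0,"rz":79.5,"gripper":0.65},{"x":-0.586,"y":-0.664,"z":0.0,"rz":79.5,"gripper":0.65},{"x":-0.586,"y":-0.664,"z":0.0,"rz":79.5,"gripper":0.65},{"x":-0.586,"y":-0.664,"z":0.05,"rz":79.5,"gripper":0.65},{"x":-0.586,"y":-0.664,"z":0.05,"rz":79.5,"gripper":0.65},{"x":-0.586,"y":-0.664,"z":0.1,"rz":79.5,"gripper":0.65},{"x":-0.586,"y":-0.664,"z":0.1,"rz":79.5,"gripper":0.65},{"x":-0.586,"y":-0.664,"z":0.1,"rz":79.5,"gripper":0.65},{"x":-0.586,"y":-0.664,"z":0.1,"rz":79.5,"gripper":0.65},{"x":-0.586,"y":-0.664,"z":0.1,"rz":79.5,"gripper":0.65},{"x":-0.586,"y":-0.664,"z":0.1,"rz":79.5,"gripper":0.65},{"x":-0.586,"y":-0.664,"z":0.1,"rz":79.5,"gripper":0.65},{"x":-0.586,"y":-0.664,"z":0.1,"rz":79.5,"gripper":0.65}]' 60
python3 - <<'E'
from h import *
from scipy.spatial.transform import Rotation as Ro
s=bot.get_state();M=Ro.from_quat(s["tool_rot"]).as_matrix();print(s["position"],M.round(4).tolist(),s["gripper_width"],s["qpos"])
c=cams.camera("wrist");im=np.ascontiguousarray(c["pixels"][:,:,::-1])
K=c["intrinsics"]
print(K.round(1).tolist())
for X in ([.5062,-.3167,.008],[.6266,-.339,.008]):
    p=c["R"]@X+c["t"];r=np.arctan2(np.hypot(p[0],p[1]),p[2]);q=K[:2,2]+K[0,0]*r*p[:2]/np.hypot(p[0],p[1]);print(q)
    cv2.circle(im,(int(q[0]),int(q[1])),4,(0,0,255),1)
cv2.imwrite("pics/w1.png",im)
E
```

```text
[0.19715054 0.51326144 0.23098307] [[-0.9335, 0.3586, -0.0003], [0.3586, 0.9335, -0.0006], [0.0001, -0.0006, -1.0]] 0.085279435143022 [ 1.11938292e+00  3.51029310e-01  1.65213131e+00  7.44306199e-06
  1.13907541e+00 -8.46227827e-02]
[[371.6, 0.0, 322.6], [0.0, 371.6, 237.7], [0.0, 0.0, 1.0]]
[ 30.69019569 468.20204273]
[ 58.4999531 500.9166958]invalid input
```

View pics/w1.png

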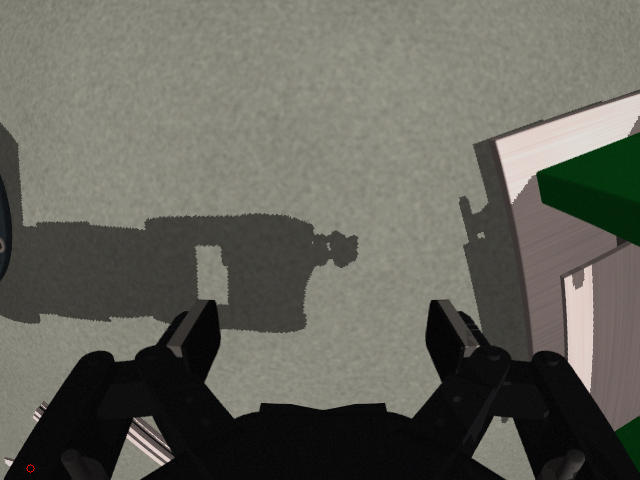

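The picture shows the arm still at its start, because the call was refused. I'll find out why with a small row.

```bash
python3 -m crank '[{"x":-0.06,"y":-0.06,"z":0.0,"rx":0,"ry":0,"rz":10,"gripper":0.65}]' 60; python3 -m crank --help | head -30
```

```text
time_s: 0.38
position: [0.2222, 0.4573, 0.2309]
tool_rot: [0.267, 0.964, 0.0, -0.0]
wrist_force: [0.7, -1.7, 0.3]
gripper_width: 0.0695
grip_force: 0.0invalid input: not JSON, or not a number
```

```bash
python3 -m crank '[{"x":-0.641,"y":-0.517,"z":0,"rx":0,"ry":0,"rz":69.5,"gripper":0.65},{"x":-0.641,"y":-0.517,"z":0,"rx":0,"ry":0,"rz":69.5,"gripper":0.65},{"x":-0.641,"y":-0.517,"z":0,"rx":0,"ry":0,"rz":69.5,"gripper":0.65},{"x":-0.641,"y":-0.517,"z":0,"rx":0,"ry":0,"rz":69.5,"gripper":0.65},{"x":-0.641,"y":-0.517,"z":0,"rx":0,"ry":0,"rz":69.5,"gripper":0.65},{"x":-0.641,"y":-0.517,"z":0,"rx":0,"ry":0,"rz":69.5,"gripper":0.65},{"x":-0.641,"y":-0.517,"z":0.05,"rx":0,"ry":0,"rz":69.5,"gripper":0.65},{"x":-0.641,"y":-0.517,"z":0.05,"rx":0,"ry":0,"rz":69.5,"gripper":0.65},{"x":-0.641,"y":-0.517,"z":0.1,"rx":0,"ry":0,"rz":69.5,"gripper":0.65},{"x":-0.641,"y":-0.517,"z":0.1,"rx":0,"ry":0,"rz":69.5,"gripper":0.65},{"x":-0.641,"y":-0.517,"z":0.1,"rx":0,"ry":0,"rz":69.5,"gripper":0.65},{"x":-0.641,"y":-0.517,"z":0.1,"rx":0,"ry":0,"rz":69.5,"gripper":0.65},{"x":-0.641,"y":-0.517,"z":0.1,"rx":0,"ry":0,"rz":69.5,"gripper":0.65},{"x":-0.641,"y":-0.517,"z":0.1,"rx":0,"ry":0,"rz":69.5,"gripper":0.65},{"x":-0.641,"y":-0.517,"z":0.1,"rx":0,"ry":0,"rz":69.5,"gripper":0.65},{"x":-0.641,"y":-0.517,"z":0.1,"rx":0,"ry":0,"rz":69.5,"gripper":0.65},{"x":-0.641,"y":-0.517,"z":0.1,"rx":0,"ry":0,"rz":69.5,"gripper":0.65}]' 60
cat > w.py <<'E'
import sys
from h import *
from scipy.spatial.transform import Rotation as Ro
def wp(c,X):
    p=c["R"]@X+c["t"];K=c["intrinsics"];r=np.arctan2(np.hypot(p[0],p[1]),p[2]);return K[:2,2]+K[0,0]*r*p[:2]/np.hypot(p[0],p[1])
if __name__=="__main__":
    s=bot.get_state();M=Ro.from_quat(s["tool_rot"]).as_matrix();print(s["position"].round(4),M.round(3).tolist(),s["gripper_width"],s["qpos"].round(3))
    c=cams.camera("wrist");im=np.ascontiguousarray(c["pixels"][:,:,::-1])
    for X in ([.5062,-.3167,.008],[.6266,-.339,.008]):
        q=wp(c,np.array(X));print(q.round(1));cv2.circle(im,tuple(int(a) for a in q),4,(0,0,255),1)
    cv2.imwrite(sys.argv[1],im)
E
python3 w.py pics/w2.png
```

```text
time_s: 2.5
position: [0.5056, -0.3161, 0.1318]
tool_rot: [0.769, 0.64, 0.0, 0.0]
wrist_force: [0.1, -0.5, -0.6]
gripper_width: 0.0556
grip_force: 0.0
[ 0.5056 -0.3161  0.1318] [[0.182, 0.983, 0.0], [0.983, -0.182, -0.0], [-0.0, 0.0, -1.0]] 0.055631698814543676 [-0.637  0.548  1.615  0.     0.979 -0.454]
[322.1 229.3]
[476.9 229.8]
```

View pics/w2.png

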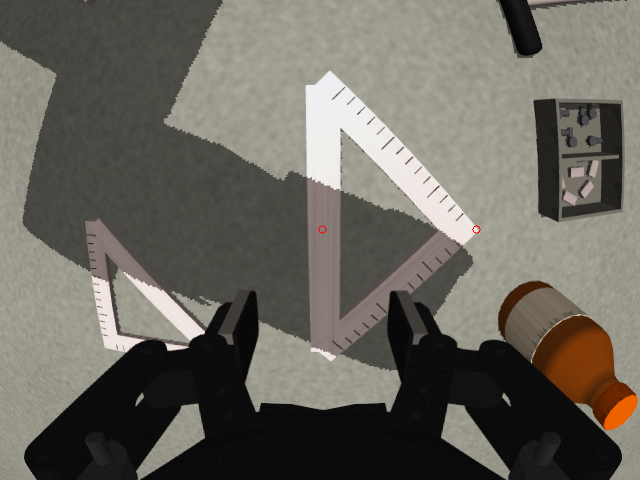

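The wrist view puts the predicted grip point at (322,229), in the middle of the sloping strip (307–340). The predicted corner at (477,230) falls on the square's corner. Both agree, so I'll descend and grip.

```bash
python3 -m crank '[{"x":0,"y":0.001,"z":0.05,"rx":0,"ry":0,"rz":0,"gripper":0.55},{"x":0,"y":0.001,"z":0.1,"rx":0,"ry":0,"rz":0,"gripper":0.55},{"x":0,"y":0.001,"z":0.12,"rx":0,"ry":0,"rz":0,"gripper":0.55},{"x":0,"y":0.001,"z":0.129,"rx":0,"ry":0,"rz":0,"gripper":0.55},{"x":0,"y":0.001,"z":0.129,"rx":0,"ry":0,"rz":0,"gripper":0.55}]' 60
```

```text
time_s: 3.18
position: [0.5071, -0.3175, 0.0032]
tool_rot: [0.769, 0.639, 0.0, 0.001]
wrist_force: [0.4, -0.7, -0.1]
gripper_width: 0.0468
grip_force: 0.0
```

```bash
python3 -m crank '[{"x":0,"y":0,"z":0.001,"rx":0,"ry":0,"rz":0,"gripper":0.4},{"x":0,"y":0,"z":0.001,"rx":0,"ry":0,"rz":0,"gripper":0.2},{"x":0,"y":0,"z":0.001,"rx":0,"ry":0,"rz":0,"gripper":0},{"x":0,"y":0,"z":0.001,"rx":0,"ry":0,"rz":0,"gripper":0},{"x":0,"y":0,"z":0.001,"rx":0,"ry":0,"rz":0,"gripper":0},{"x":0,"y":0,"z":0.001,"rx":0,"ry":0,"rz":0,"gripper":0},{"x":0,"y":0,"z":0.001,"rx":0,"ry":0,"rz":0,"gripper":0},{"x":0,"y":0,"z":0.001,"rx":0,"ry":0,"rz":0,"gripper":0}]' 80
```

```text
time_s: 4.18
position: [0.5071, -0.3177, 0.0028]
tool_rot: [0.769, 0.639, 0.0, 0.001]
wrist_force: [-1.3, 1.5, 8.5]
gripper_width: 0.021
grip_force: 78.1
```

```bash
python3 -m crank '[{"x":0,"y":0,"z":-0.03,"rx":0,"ry":0,"rz":0,"gripper":0},{"x":0,"y":0,"z":-0.08,"rx":0,"ry":0,"rz":0,"gripper":0},{"x":0,"y":0,"z":-0.1,"rx":0,"ry":0,"rz":0,"gripper":0},{"x":0,"y":0,"z":-0.1,"rx":0,"ry":0,"rz":0,"gripper":0},{"x":0,"y":0,"z":-0.1,"rx":0,"ry":0,"rz":0,"gripper":0}]' 80; python3 w.py pics/w3.png
```

```text
time_s: 4.8
position: [0.506, -0.3169, 0.1003]
tool_rot: [0.769, 0.639, -0.0, -0.001]
wrist_force: [0.4, 1.1, -2.8]
gripper_width: 0.0203
grip_force: 79.1
[ 0.506  -0.3169  0.1003] [[0.183, 0.983, -0.001], [0.983, -0.183, 0.001], [0.001, -0.001, -1.0]] 0.02030628530838189 [-0.637  0.592  1.63  -0.     0.921 -0.454]
[321.5 241.2]
[493.2 240.9]
```

View pics/w3.png

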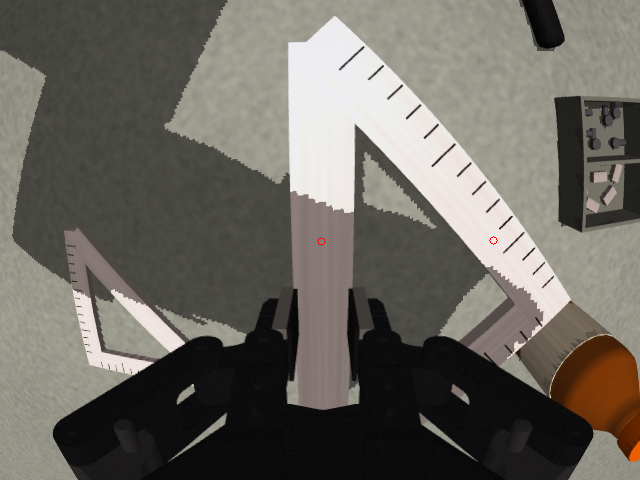

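The square is held level. Its corner is at about (571,301), and the wrist reads a 2.8 N weight. I'll carry it over to a staging point short of both faces.

```bash
python3 -m crank '[{"x":0.05,"y":-0.01,"z":0,"rx":0,"ry":0,"rz":0,"gripper":0},{"x":0.1,"y":-0.01,"z":0,"rx":0,"ry":0,"rz":0,"gripper":0},{"x":0.15,"y":0,"z":0,"rx":0,"ry":0,"rz":-8,"gripper":0},{"x":0.2,"y":0.003,"z":0,"rx":0,"ry":0,"rz":-17,"gripper":0},{"x":0.25,"y":0.003,"z":0,"rx":0,"ry":0,"rz":-26,"gripper":0},{"x":0.3,"y":0.003,"z":0,"rx":0,"ry":0,"rz":-35,"gripper":0},{"x":0.34,"y":0.003,"z":0,"rx":0,"ry":0,"rz":-44,"gripper":0},{"x":0.368,"y":0.003,"z":0,"rx":0,"ry":0,"rz":-53,"gripper":0},{"x":0.368,"y":0.003,"z":0,"rx":0,"ry":0,"rz":-61,"gripper":0},{"x":0.368,"y":0.003,"z":0,"rx":0,"ry":0,"rz":-66.6,"gripper":0},{"x":0.368,"y":0.003,"z":0,"rx":0,"ry":0,"rz":-66.6,"gripper":0},{"x":0.368,"y":0.003,"z":0,"rx":0,"ry":0,"rz":-66.6,"gripper":0}]' 80
python3 - <<'E'
from h import *
from scipy.spatial.transform import Rotation as Ro
s=bot.get_state();M=Ro.from_quat(s["tool_rot"]).as_matrix();print(s["position"].round(4),M.round(3).tolist(),s["gripper_width"])
from w import wp
c=cams.camera("wrist");im=np.ascontiguousarray(c["pixels"][:,:,::-1])
a=np.radians(11.1);xr=np.array([np.cos(a),np.sin(a)]);yr=np.array([-xr[1],xr[0]]);O=np.array([.6459,.1816])
for x,y,z in ((0,0,.03),(0,-.22,.03),(-.24,.01,.03),(0,-.12,.03)):
    q=wp(c,np.r_[O+x*xr+y*yr,z]);print(q.round(1));cv2.circle(im,tuple(int(v) for v in q),4,(0,0,255),1)
# predicted held square corner
G=s["position"][:2]; q=wp(c,np.r_[G+.0865*(xr+yr),s["position"][2]+.005]);cv2.circle(im,tuple(int(v) for v in q),4,(0,200,0),1);print(q)
cv2.imwrite("pics/w4.png",im)
E
```

```text
time_s: 6.35
position: [0.5764, 0.0439, 0.1007]
tool_rot: [0.293, 0.956, -0.0, -0.0]
wrist_force: [-0.4, -0.7, -2.7]
gripper_width: 0.0206
grip_force: 79.1
[0.5764 0.0439 0.1007] [[-0.829, 0.56, -0.001], [0.56, 0.829, 0.0], [0.001, -0.001, -1.0]] 0.0205818709767526
[548.  221.9]
[319.5 416.6]
[305.1 -65.5]
[421.  339.9]
[570.78603783 298.03615132]
```

View pics/w4.png

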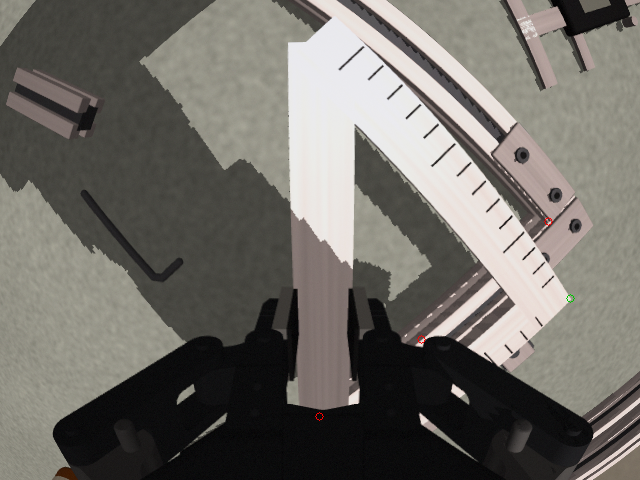

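The green mark at (571,298) sits on the square's corner, so the grip offset is as expected. The corner of the frame is at about (548,222). I'll lower the square, backed off 5 mm more from the rail.

```bash
python3 -m crank '[{"x":0.0035,"y":-0.0036,"z":0.03,"rx":0,"ry":0,"rz":0,"gripper":0},{"x":0.0035,"y":-0.0036,"z":0.06,"rx":0,"ry":0,"rz":0,"gripper":0},{"x":0.0035,"y":-0.0036,"z":0.08,"rx":0,"ry":0,"rz":0,"gripper":0},{"x":0.0035,"y":-0.0036,"z":0.09,"rx":0,"ry":0,"rz":0,"gripper":0},{"x":0.0035,"y":-0.0036,"z":0.096,"rx":0,"ry":0,"rz":0,"gripper":0},{"x":0.0035,"y":-0.0036,"z":0.096,"rx":0,"ry":0,"rz":0,"gripper":0},{"x":0.0035,"y":-0.0036,"z":0.096,"rx":0,"ry":0,"rz":0,"gripper":0}]' 80
```

```text
time_s: 7.28
position: [0.5722, 0.043, 0.006]
tool_rot: [0.292, 0.957, 0.0, 0.001]
wrist_force: [0.3, -0.4, -2.7]
gripper_width: 0.0211
grip_force: 79.1
```

Run:
```python
from h import *
c=cams.camera("top");o=c["pixels"][:,:,::-1];cv2.imwrite("pics/t2.png",cv2.resize(o[150:350,200:420],None,fx=3,fy=3,interpolation=cv2.INTER_CUBIC))
```

```text
(no output)
```

View pics/t2.png

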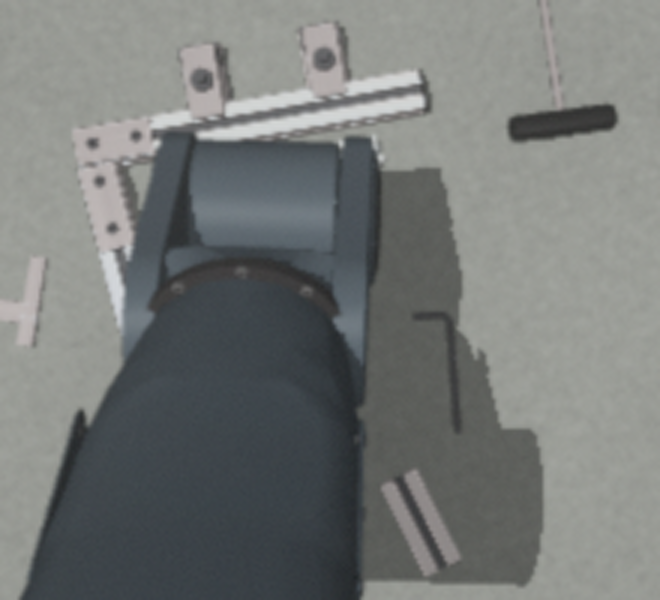

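The arm hides the corner in the top view. Only the square's tip shows, at about (375,150) in the crop, clear of the rail. I'll lower the last millimetres and feel for the bench, then move toward the rail.

```bash
python3 -m crank '[{"x":0,"y":0,"z":0.001,"rx":0,"ry":0,"rz":0,"gripper":0},{"x":0,"y":0,"z":0.002,"rx":0,"ry":0,"rz":0,"gripper":0},{"x":0,"y":0,"z":0.002,"rx":0,"ry":0,"rz":0,"gripper":0},{"x":0,"y":0,"z":0.002,"rx":0,"ry":0,"rz":0,"gripper":0}]' 80
python3 -m crank '[{"x":-0.002,"y":0.002,"z":0.0005,"rx":0,"ry":0,"rz":0,"gripper":0},{"x":-0.004,"y":0.004,"z":0.0005,"rx":0,"ry":0,"rz":0,"gripper":0},{"x":-0.006,"y":0.006,"z":0.0005,"rx":0,"ry":0,"rz":0,"gripper":0},{"x":-0.006,"y":0.006,"z":0.0005,"rx":0,"ry":0,"rz":0,"gripper":0}]' 80
```

```text
time_s: 7.82
position: [0.5718, 0.043, 0.0033]
tool_rot: [0.292, 0.957, -0.0, 0.0]
wrist_force: [0.4, 0.6, -2.9]
gripper_width: 0.0206
grip_force: 79.1
time_s: 8.32
position: [0.5807, 0.0447, 0.0029]
tool_rot: [0.292, 0.957, 0.0, 0.001]
wrist_force: [0.9, 0.4, -0.7]
gripper_width: 0.021
grip_force: 79.3
```

```bash
python3 -m crank '[{"x":-0.001,"y":0.001,"z":0,"rx":0,"ry":0,"rz":0,"gripper":0},{"x":-0.002,"y":0.002,"z":0,"rx":0,"ry":0,"rz":0,"gripper":0},{"x":-0.003,"y":0.003,"z":0,"rx":0,"ry":0,"rz":0,"gripper":0},{"x":-0.003,"y":0.003,"z":0,"rx":0,"ry":0,"rz":0,"gripper":0}]' 80
python3 -m crank '[{"x":-0.001,"y":0.001,"z":0,"rx":0,"ry":0,"rz":0,"gripper":0},{"x":-0.001,"y":0.001,"z":0,"rx":0,"ry":0,"rz":0,"gripper":0}]' 80;  python3 -m crank '[{"x":-0.001,"y":0.001,"z":0,"rx":0,"ry":0,"rz":0,"gripper":0},{"x":-0.001,"y":0.001,"z":0,"rx":0,"ry":0,"rz":0,"gripper":0}]' 80
```

```text
time_s: 8.82
position: [0.5828, 0.0452, 0.0028]
tool_rot: [0.292, 0.957, -0.001, -0.002]
wrist_force: [-11.1, -3.2, 11.2]
gripper_width: 0.0204
grip_force: 80.7
time_s: 9.07
position: [0.5829, 0.0453, 0.0028]
tool_rot: [0.292, 0.957, -0.001, -0.003]
wrist_force: [-17.5, -4.5, 16.9]
gripper_width: 0.0206
grip_force: 81.5
time_s: 9.32
position: [0.5829, 0.0453, 0.0027]
tool_rot: [0.291, 0.957, -0.002, -0.005]
wrist_force: [-25.2, -7.3, 23.3]
gripper_width: 0.0206
grip_force: 82.2
```

Rail contact came where predicted, with a stiffness of about 5 N/mm. I'll ease the rail push and slide towards the upright.

```bash
python3 -m crank '[{"x":0.002,"y":-0.002,"z":-0.0005,"rx":0,"ry":0,"rz":0,"gripper":0},{"x":0.0045,"y":0.0005,"z":-0.0005,"rx":0,"ry":0,"rz":0,"gripper":0},{"x":0.007,"y":0.003,"z":-0.0005,"rx":0,"ry":0,"rz":0,"gripper":0},{"x":0.0095,"y":0.0055,"z":-0.0005,"rx":0,"ry":0,"rz":0,"gripper":0},{"x":0.012,"y":0.008,"z":-0.0005,"rx":0,"ry":0,"rz":0,"gripper":0},{"x":0.0145,"y":0.0105,"z":-0.0005,"rx":0,"ry":0,"rz":0,"gripper":0}]' 80
python3 -c "
from station import bot
import numpy as np
from scipy.spatial.transform import Rotation as R
s=bot.get_state();M=R.from_quat(s['tool_rot']).as_matrix();print(np.degrees(np.arctan2(M[1,1],M[0,1])),s['wrist_torque'],M[2])"
```

```text
time_s: 10.07
position: [0.5802, 0.062, 0.0029]
tool_rot: [0.292, 0.956, -0.001, -0.001]
wrist_force: [-4.8, -8.8, 1.2]
gripper_width: 0.0207
grip_force: 79.6
56.06447401168057 [-1.47677025  0.86715364 -0.15057265] [ 9.26029793e-04 -1.98273956e-03 -9.99997606e-01]
```

```bash
python3 -m crank '[{"x":0.002,"y":0.003,"z":0,"rx":0,"ry":0,"rz":0,"gripper":0},{"x":0.0045,"y":0.0055,"z":0,"rx":0,"ry":0,"rz":0,"gripper":0},{"x":0.007,"y":0.008,"z":0,"rx":0,"ry":0,"rz":0,"gripper":0},{"x":0.009,"y":0.010,"z":0,"rx":0,"ry":0,"rz":0,"gripper":0}]' 80
python3 -m crank '[{"x":0.001,"y":0.001,"z":0,"rx":0,"ry":0,"rz":0,"gripper":0},{"x":0.002,"y":0.002,"z":0,"rx":0,"ry":0,"rz":0,"gripper":0},{"x":0.002,"y":0.002,"z":0,"rx":0,"ry":0,"rz":0,"gripper":0}]' 80
python3 -c "
from station import bot
import numpy as np
from scipy.spatial.transform import Rotation as R
s=bot.get_state();M=R.from_quat(s['tool_rot']).as_matrix();print(np.degrees(np.arctan2(M[1,1],M[0,1])),s['wrist_torque'],s['position'])"
```

```text
time_s: 10.58
position: [0.5778, 0.0745, 0.0029]
tool_rot: [0.292, 0.956, -0.002, -0.001]
wrist_force: [-8.3, -14.7, 5.3]
gripper_width: 0.021
grip_force: 80.0
time_s: 10.95
position: [0.5772, 0.0774, 0.0029]
tool_rot: [0.292, 0.956, -0.001, -0.001]
wrist_force: [-8.3, -14.3, 4.5]
gripper_width: 0.0206
grip_force: 80.0
56.07688506747373 [-2.43760403  1.359958   -0.16571266] [0.57724549 0.0773597  0.0028568 ]
```

```bash
for i in 1; do python3 -m crank '[{"x":0.0007,"y":0.0007,"z":0,"rx":0,"ry":0,"rz":0,"gripper":0},{"x":0.0014,"y":0.0014,"z":0,"rx":0,"ry":0,"rz":0,"gripper":0},{"x":0.0014,"y":0.0014,"z":0,"rx":0,"ry":0,"rz":0,"gripper":0}]' 80; done; python3 -m crank '[{"x":0.0007,"y":0.0007,"z":0,"rx":0,"ry":0,"rz":0,"gripper":0},{"x":0.0014,"y":0.0014,"z":0,"rx":0,"ry":0,"rz":0,"gripper":0},{"x":0.0014,"y":0.0014,"z":0,"rx":0,"ry":0,"rz":0,"gripper":0}]' 80; python3 -m crank '[{"x":0.0007,"y":0.0007,"z":0,"rx":0,"ry":0,"rz":0,"gripper":0},{"x":0.0007,"y":0.0007,"z":0,"rx":0,"ry":0,"rz":0,"gripper":0}]' 80
python3 -c "
from station import bot
import numpy as np
from scipy.spatial.transform import Rotation as R
s=bot.get_state();M=R.from_quat(s['tool_rot']).as_matrix();print(np.degrees(np.arctan2(M[1,1],M[0,1])),s['wrist_torque'],s['position'])"
```

```text
time_s: 11.32
position: [0.5769, 0.0792, 0.0029]
tool_rot: [0.292, 0.957, -0.002, -0.001]
wrist_force: [-8.4, -15.5, 3.8]
gripper_width: 0.0208
grip_force: 80.0
time_s: 11.7
position: [0.5769, 0.0795, 0.0029]
tool_rot: [0.292, 0.957, -0.002, -0.001]
wrist_force: [-7.0, -28.3, 3.2]
gripper_width: 0.0208
grip_force: 80.0
time_s: 11.95
position: [0.5767, 0.0796, 0.0029]
tool_rot: [0.292, 0.957, -0.003, -0.001]
wrist_force: [-7.3, -34.1, 5.2]
gripper_width: 0.0205
grip_force: 80.1
56.08922359124156 [-5.89922273  1.07418276 -0.33700844] [0.57666353 0.0796451  0.00286219]
```

The square stopped hard in the y direction exactly at the predicted corner position. To make both edges seat flush, I'll rebalance with more push on the rail and a bit less on the upright.

```bash
python3 -m crank '[{"x":-0.001,"y":0.0,"z":-0.0005,"rx":0,"ry":0,"rz":0,"gripper":0},{"x":-0.0024,"y":0.0004,"z":-0.001,"rx":0,"ry":0,"rz":0,"gripper":0},{"x":-0.0038,"y":0.0018,"z":-0.001,"rx":0,"ry":0,"rz":0,"gripper":0},{"x":-0.0038,"y":0.0018,"z":-0.001,"rx":0,"ry":0,"rz":0,"gripper":0}]' 80
python3 - <<'E'
from w import *
s=bot.get_state();M=Ro.from_quat(s['tool_rot']).as_matrix();print(np.degrees(np.arctan2(M[1,1],M[0,1])),s['wrist_torque'],s['position'])
a=np.radians(11.1);xr=np.array([np.cos(a),np.sin(a)]);yr=np.array([-xr[1],xr[0]]);print("F rail/upright",s["wrist_force"][:2]@xr,s["wrist_force"][:2]@yr)
c=cams.camera("wrist");im=c["pixels"][:,:,::-1]
cv2.imwrite("pics/w5.png",im)
E
```

```text
time_s: 12.45
position: [0.577, 0.0795, 0.0028]
tool_rot: [0.292, 0.957, -0.004, -0.005]
wrist_force: [-22.0, -31.1, 9.7]
gripper_width: 0.0209
grip_force: 80.7
56.10336847149947 [-5.08367365  3.64318788 -0.22585843] [0.57700326 0.07947107 0.00280222]
F rail/upright -27.538525506826332 -26.308907285435602
```

View pics/w5.png

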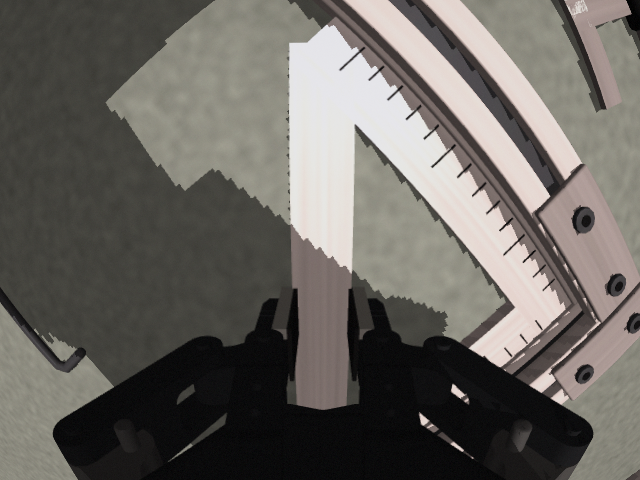

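The wrist view shows the square's edge lying along the upright's slotted face from (335,25) to (575,300), with its corner seated by the joining plate. I'll check the alignment numerically from this view.

Run:
```python
from w import *
c=cams.camera("wrist");g=cv2.GaussianBlur(c["pixels"].min(2),(3,3),0).astype(np.float32)
a=np.radians(11.1);xr=np.array([np.cos(a),np.sin(a)]);yr=np.array([-xr[1],xr[0]]);s=bot.get_state()
O=s["position"][:2]+.0865*(xr+yr)
N=np.arange(-.012,.012,.0003)
def prof(t,z,ax):
    P=[np.r_[O+(t*xr+n*yr if ax==0 else t*yr+n*xr),z] for n in N]
    q=np.float32([wp(c,p) for p in P]); return cv2.remap(g,q[:,0].reshape(1,-1),q[:,1].reshape(1,-1),cv2.INTER_LINEAR)[0]
for name,z,ax,T,sg in (("upright top edge",.03,0,np.arange(-.16,-.05,.006),1),("square y edge",.008,0,np.arange(-.15,-.03,.006),-1),("rail top edge",.03,1,np.arange(-.06,-.02,.004),1),("square x edge",.008,1,np.arange(-.06,-.015,.004),-1)):
    E=[]
    for t in T:
        d=np.gradient(prof(t,z,ax))*sg; E.append(N[d.argmax()])
    E=np.array(E);p=np.polyfit(T,E,1);r=E-np.polyval(p,T);k=abs(r)<=max(.0008,1.5*np.median(abs(r)));p=np.polyfit(T[k],E[k],1)
    print(name,(E*1000).round(1).tolist(),"slope deg",np.degrees(p[0]).round(2),"off mm",(p[1]*1000).round(2))
c=cams.camera("scene");o=c["pixels"][:,:,::-1];cv2.imwrite("pics/s2.png",cv2.resize(o[190:370,220:460],None,fx=3.3,fy=3.3,interpolation=cv2.INTER_CUBIC))
```

```text
upright top edge [-0.3, -0.3, -0.3, -0.6, -0.6, -0.6, -0.6, -0.6, -0.6, -0.6, -0.6, -0.6, -0.9, -0.9, -0.9, -0.9, 1.5, -0.9, 1.5] slope deg -0.35 off mm -1.32
square y edge [-4.2, -5.4, -4.5, -5.7, -5.1, -5.7, -5.4, -4.5, -5.7, -4.8, -6.0, -5.1, -5.7, -5.4, -4.5, -5.4, -4.8, -6.3, 6.6, 6.9] slope deg -0.24 off mm -5.62
rail top edge [0.3, -4.5, -9.0, -3.3, -10.2, 0.6, 0.6, 0.6, 0.3, 0.6] slope deg 10.14 off mm 5.66
square x edge [11.7, -2.7, -12.0, 0.6, 0.9, 0.9, 0.6, 1.2, 0.9, 0.9, 0.9, 0.9] slope deg 0.36 off mm 1.07
```

View pics/s2.png

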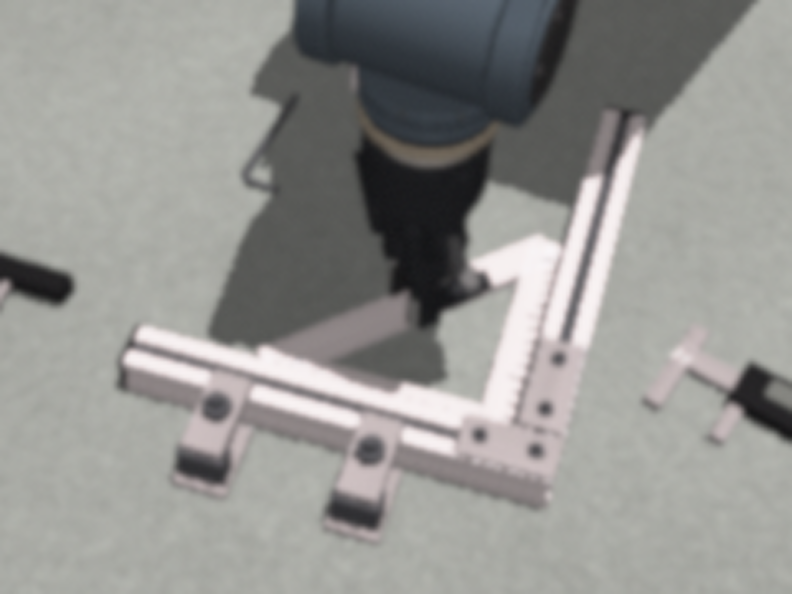

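The scene view shows the square seated in the corner along both members. The upright and the square agree to 0.1°, but both measure about 0.3° clockwise of the rail. I'll nudge the yaw anticlockwise to make sure the rail edge is seated flush.

```bash
cat > st.py <<'E'
from w import *
s=bot.get_state();M=Ro.from_quat(s['tool_rot']).as_matrix();print("yaw",np.degrees(np.arctan2(M[1,1],M[0,1])),"tz",s['wrist_torque'][2],s['position'])
a=np.radians(11.1);xr=np.array([np.cos(a),np.sin(a)]);yr=np.array([-xr[1],xr[0]]);print("F rail/upright",s["wrist_force"][:2]@xr,s["wrist_force"][:2]@yr)
E
python3 -m crank '[{"x":0,"y":0,"z":0,"rx":0,"ry":0,"rz":-0.5,"gripper":0},{"x":0,"y":0,"z":0,"rx":0,"ry":0,"rz":-1,"gripper":0},{"x":0,"y":0,"z":0,"rx":0,"ry":0,"rz":-1,"gripper":0}]' 100 | head -1; python3 st.py
python3 -m crank '[{"x":0,"y":0,"z":0,"rx":0,"ry":0,"rz":-0.5,"gripper":0},{"x":0,"y":0,"z":0,"rx":0,"ry":0,"rz":-1,"gripper":0},{"x":0,"y":0,"z":0,"rx":0,"ry":0,"rz":-1,"gripper":0}]' 100 | head -1; python3 st.py
```

```text
time_s: 12.98
yaw 57.0459379716669 tz -0.6435549190292879 [0.57704642 0.07948523 0.00294442]
F rail/upright -28.72611797182698 -25.295909388290767
time_s: 13.35
yaw 57.97301666790703 tz -1.207219462567574 [0.57698314 0.07947879 0.00290623]
F rail/upright -27.379132521614817 -26.50204653890338
```

```bash
python3 - <<'E'
from w import *
c=cams.camera("wrist");g=cv2.GaussianBlur(c["pixels"].min(2),(3,3),0).astype(np.float32)
a=np.radians(11.1);xr=np.array([np.cos(a),np.sin(a)]);yr=np.array([-xr[1],xr[0]]);s=bot.get_state()
O=s["position"][:2]+.0865*(xr+yr);N=np.arange(-.008,.008,.0002)
def run(name,z,ax,T,sg,N):
    E=[]
    for t in T:
        q=np.float32([wp(c,np.r_[O+(t*xr+n*yr if ax==0 else t*yr+n*xr),z]) for n in N])
        E.append(N[(sg*np.gradient(cv2.remap(g,q[:,:1],q[:,1:],cv2.INTER_LINEAR)[:,0])).argmax()])
    E=np.array(E);k=abs(E-np.median(E))<.0015;p=np.polyfit(T[k],E[k],1);print(name,(E*1e3).round(1).tolist(),np.degrees(p[0]).round(2),(p[1]*1e3).round(2))
run("upright",.03,0,np.arange(-.16,-.05,.006),1,N)
run("upright outer",.03,0,np.arange(-.15,-.06,.006),-1,N+.03)
run("rail",.03,1,np.arange(-.045,-.015,.003),1,N)
run("sq x",.008,1,np.arange(-.05,-.015,.003),-1,N)
c=cams.camera("top");g=cv2.GaussianBlur(c["pixels"].min(2).astype(np.float32),(3,3),0)
P=[]
for u in range(300,336):
    p=g[176:206,u];i=[k for k in range(29) if p[k]>=150>p[k+1]][-1];P.append((u,176+i+(p[i]-150)/(p[i]-p[i+1])))
# upright outer edge visible in the top picture, bench to plate/top
d=line(ray(c,P,.03))[1];print("rail yaw check",np.degrees(np.arctan2(d[0]*-np.sign(d[0]),1)) if 0 else np.degrees(np.arctan2(-d[0]*np.sign(d[1]),abs(d[1]))))
E
python3 st.py
```

```text
upright [-0.4, -0.4, -0.4, -0.4, -0.4, -0.6, -0.6, -0.4, -0.6, -0.6, -0.8, -0.6, -0.8, -0.8, -0.8, -0.8, 1.6, -1.0, 1.6] -0.33 -1.25
upright outer [22.0, 25.2, 34.2, 29.0, 29.0, 29.0, 28.8, 28.8, 28.8, 28.8, 28.6, 28.8, 28.6, 28.8, 22.2] -0.31 28.26
rail [5.4, 1.0, 0.4, 0.4, 0.6, 0.4, 0.4, 0.4, 0.8, 0.6] -0.19 0.46
sq x [-5.0, -1.8, 0.8, -8.0, 0.6, 1.0, 1.0, 1.0, 0.6, 0.8, 0.8, 1.0] 0.18 0.94
rail yaw check -2.9138107
yaw 57.9774467655615 tz -1.090342915755718 [0.57701397 0.07948817 0.00293163]
F rail/upright -28.09176177720537 -25.15688641093907
```

Run:
```python
from w import *
c=cams.camera("wrist");g=c["pixels"].min(2).astype(np.float32)
a=np.radians(11.1);xr=np.array([np.cos(a),np.sin(a)]);yr=np.array([-xr[1],xr[0]]);s=bot.get_state()
O=s["position"][:2]+.0865*(xr+yr);N=np.arange(-.003,.004,.0005)
E=[];T=np.arange(-.165,-.02,.005)
for t in T:
    n=np.arange(-.003,.004,.0001);q=np.float32([wp(c,np.r_[O+t*xr+k*yr,.008]) for k in n])
    p=cv2.GaussianBlur(cv2.remap(g,q[:,:1],q[:,1:],cv2.INTER_LINEAR),(1,9),0)[:,0]
    E.append(n[(-np.gradient(p)).argmax()])
    if round(t*1000)%30==-0 : print(round(t,3),p[::5].round().astype(int).tolist())
E=np.array(E);k=abs(E-np.median(E))<.001;p=np.polyfit(T[k],E[k],1);print((E*1e3).round(1).tolist(),np.degrees(p[0]),p[1]*1e3,k.sum())
```

```text
-0.15 [107, 107, 111, 117, 103, 63, 60, 81, 98, 103, 103, 97, 68, 55]
-0.12 [104, 103, 105, 111, 95, 63, 68, 90, 104, 105, 105, 90, 61, 54]
-0.09 [101, 101, 108, 109, 86, 63, 74, 96, 104, 105, 102, 81, 57, 55]
-0.06 [103, 109, 110, 106, 78, 61, 81, 97, 102, 101, 93, 67, 54, 55]
-0.03 [106, 104, 103, 101, 74, 65, 83, 95, 98, 98, 83, 60, 54, 55]
[2.8, -0.8, -0.9, -0.8, -0.8, -0.9, -0.9, -0.9, -0.8, -0.9, -0.8, -0.9, -0.9, -0.9, -0.9, -1.0, 2.4, -1.0, -1.0, -1.0, -1.0, -1.0, -1.0, -1.1, -1.1, -1.2, -1.1, -1.2, -1.2, -1.2] -0.1579766401388674 -1.2200700568551892 28
```

The square is locked on the rail. The upright is within about 0.15° of the square, a 0.3 mm gap at the tip. A slightly firmer push at the corner, on the far side of the pivot, should close it.

```bash
python3 -m crank '[{"x":0.0004,"y":0.0008,"z":0,"rx":0,"ry":0,"rz":0,"gripper":0},{"x":0.0007,"y":0.0015,"z":0,"rx":0,"ry":0,"rz":0,"gripper":0},{"x":0.0007,"y":0.0015,"z":0,"rx":0,"ry":0,"rz":0,"gripper":0},{"x":0.0007,"y":0.0015,"z":0,"rx":0,"ry":0,"rz":0,"gripper":0}]' 100 ; python3 st.py
python3 - <<'E'
from w import *
c=cams.camera("wrist");g=c["pixels"].min(2).astype(np.float32)
a=np.radians(11.1);xr=np.array([np.cos(a),np.sin(a)]);yr=np.array([-xr[1],xr[0]]);s=bot.get_state()
O=s["position"][:2]+.0865*(xr+yr)
for nm,z,sg,T in (("sq",.008,-1,np.arange(-.16,-.02,.005)),("up",.03,1,np.arange(-.16,-.06,.005))):
    E=[]
    for t in T:
        n=np.arange(-.003,.0015,.0001);q=np.float32([wp(c,np.r_[O+t*xr+k*yr,z]) for k in n])
        E.append(n[(sg*np.gradient(cv2.GaussianBlur(cv2.remap(g,q[:,:1],q[:,1:],cv2.INTER_LINEAR),(1,9),0)[:,0])).argmax()])
    E=np.array(E);k=abs(E-np.median(E))<.001;p=np.polyfit(T[k],E[k],1);print(nm,np.degrees(p[0]),p[1]*1e3,k.sum())
E
```

```text
time_s: 14.0
position: [0.577, 0.0797, 0.0029]
tool_rot: [0.276, 0.961, -0.005, -0.005]
wrist_force: [-24.4, -41.9, 12.9]
gripper_width: 0.0198
grip_force: 99.4
yaw 57.98369159820591 tz -1.136284718988147 [0.57703842 0.07965288 0.00290361]
F rail/upright -32.031119286315025 -36.42698903747263
sq -0.16426671761878772 -1.4166502463054211 29
up -0.2938024182550534 -1.381879699248123 20
```

```bash
python3 -c "
from station import finish_job
print(finish_job())"
```

```text
the job is handed in; nothing more can be done
None
```

The job is handed in at 14 s: the larger square is flat in the corner, still gripped, pressing about 32 N on the rail and 36 N on the upright. The upright measured within about 0.15° of the square's edge and about 0.3° off my estimate of the rail's angle, which is near the limit of the camera calibration. The far part of the rail edge was hidden from the cameras, so I judged it seated by force, and none of my moves went near the other items.

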